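Load the shuttle gauge

ROBOT

A 6-joint arm with a two-finger parallel gripper is mounted at the origin on the work surface. World frame = base frame: x ahead of the robot, y to its left, z up, the work surface at z = 0. Lengths are in mm, angles in rad, forces in N, time in s.
With the tool pointing down it reaches from about 350 to 775 mm from the base axis. Payload 7.3 kg.
Tool frame: the origin (TCP) lies between the finger pads; the fingertips stand 25 mm ahead of it and the grasp point (between the pads) lies 6 mm ahead of it; z points along the fingers, y is the line along which they close (so a half turn about z gives the same grasp; the last joint's range is limited). The gripper opens to 92 mm and grips with 3 to 60 N. Pads are 19 mm wide; open, the fingers measure 130 mm over their backs; the gripper's body (75 mm by 190 mm) begins 47 mm behind the grasp point.
Start: joints at [-1.495, 0.342, 1.524, -0, 1.275, -0.146], TCP at [115.514, -512.151, 251.741] pointing down, gripper open.
Joint ranges: [-2.53, 2.53], [-0.77, 2.02], [0.04, 2.7], [-1, 4.14], [0.28, 2.66], [-3.11, 3.11]. Speed limits (rad/s): [2.57, 2.57, 3.14, 3.14, 3.14, 3.14].

INTERFACE

Orientations are given as [roll, pitch, yaw] about the fixed x, y, z axes, in that order (R = Rz(yaw) Ry(pitch) Rx(roll)).
In Python, from plant import bot gives the robot as it stands.
- The arm moves only by the tool play_rows, never from a script. Its argument "commands" is a list of rows, each an object of numbers: "x", "y", "z": the shift along the tool's x, y, z in m; "twist": the turn about the tool's z in degrees. In form: [{"x": .., "y": .., "z": .., "twist": ..}, ...]. A call has exactly 8 rows; each row is the pose to reach, as a shift and turn from the pose commanded when the call began, along the tool's axes at that moment; what a row does not reach only later rows make up. A row lasts 1/10 s, in which the tool goes at most 50 mm and 8.59 degrees, less where a joint would pass 70% of its speed; a pose out of reach is approached as far as the arm can. A call with a gripper value outside its range is refused whole. "jaw" is the closure, from 0 (fully open) to 1 (shut), set as the call begins (left out, the last holds). The fingers move at their own pace and stop on an object; the grip force is fixed at half the most. Time passes only in rows, so rows that repeat a pose let the fingers close, or fill a call up. It gives the time, the measured TCP pose, the force, the opening and the grip force at its end, in the units of the state.
- bot.get_obs(): the state, without advancing time (a new reading comes with each control period).
- bot.capture(name): name is "scene" or "top" or "wrist"; returns a dict with "pixels" (420x560x3 uint8, red, green, blue), "fx", "fy", "cx", "cy" (pixels), "eye" and "rotation" of the camera in the world. Camera axes: x right, y down, z forward; pixel columns grow to the right and rows downward; lengths in mm; the calibration is good to about 2 mm. The wrist camera is an equidistant fisheye: a pixel r from the principal point sees the ray r / f radians off the axis. A picture is of the moment at which its call begins. There is no depth.
- bot.close_job(): hands the job in; it is judged then, once.
The state is a dict: "time": time; "joint_positions": joint angles; "dq": joint speeds; "tau": joint torques, N m; "tool_pos": TCP position; "tcp_rot": TCP orientation; "contact_force": force on the tool from outside, world axes, zero at the start; "moment": the same for the moment, N m; "grip_width": finger opening in mm; "finger_force": force on a finger pad.
Only numpy, scipy, OpenCV 4.12 (cv2) and the standard library are available. Lean on these libraries where they do the work, as an engineer would, in place of code of your own. Each camera call takes 0.05 s, during which the arm holds its last target. There are 200 camera calls.

TASK

Take the metal housing off the sloped rack and lower it, without letting it drop, over the two locating pegs of the gauge's carriage until it sits fully down and flat. After that draw the red safety catch fully out, and then swing the black-handled lever fully over so the carriage carries the housing in under the dial gauge; leave it all like that and leave the other things on the bench alone.

Things in the scene. Friction and masses are not known exactly. Their poses are not given: they have to be found in the camera images.
- housing_center (a point): Aluminium bearing housing (loose, about 0.45 kg): flat plate 70 (x) x 120 (y) x 16 mm (z) with two through holes of 16 mm diameter at y = +43 and -43 mm, and on its middle a rib 60 (x) x 26 (y) x 40 mm tall (total height 56 mm); pinch the rib across its 26 mm. Point: centre, 28 mm above the underside. z is up out of the rib; it starts lying on the rack, z leaning back towards the robot by 35 deg. The same if turned half round about z.
- rack: Fixed blue sloped rack 130 x 150 mm on the bench, its face sloping 35 deg: low edge with a 12 mm high lip on its -x side (robot side), high edge 80 mm above the bench on its +x side; the housing lies on it, against the lip. Origin: centre of its underside; x towards the high edge.
- nest (a point): Point on the carriage's aluminium top (100 x 125 mm), centred between two steel pegs that stand at y = +43 and -43 mm: 12 mm diameter, 18 mm tall, upper 8 mm tapered to 4 mm. The housing sits here with its underside at this point, its holes over the pegs, its y along this y. At the start this point is 64 mm above the bench. x is the direction in which the carriage travels (120 mm) under the dial gauge, z up. The carriage is moved only by the lever.
- lever (a joint): Angle of the main lever, rad: 0 = leaning 35 deg from upright towards the robot side (-x of the gauge), 1.13 = fully over, 30 deg past upright (+x); stays where left; about 2 to 4 N at the handle. The catch blocks it after about 0.05 rad. Swinging it moves the carriage with it, 106 mm per rad.
- lever_grip (a point): Middle of the lever's black handle: a flat-sided grip 24 (x) x 22 (y) x 60 mm long (along the lever), 125 mm from the pivot. It is surest pushed from its -x side with closed fingers; pinched lightly it slips in the fingers. At lever angle 0 its axes are those of the gauge (as nest); it turns with the lever.
- lever_pivot (a point): Pivot of the lever, 32 mm above the bench, on the gauge's -y side (135 mm from the carriage's centre line); the lever turns about the y axis of this point, in the vertical plane of its x and z. Axes those of the gauge: x carriage travel, y left, z up.
- catch (a joint): Travel of the safety catch, m: 0 = fully in, bolt across the lever's path; 0.035 = fully out. The lever is free beyond 0.024. Slides along the gauge's -y (outwards, away from the carriage), takes about 2 N, stays where left.
- catch_tab (a point): Red upright tab of the safety catch on a yellow block: 30 (x) x 12 (y) x 46 mm tall, pinch it across its 12 mm or push it; the point is 18 mm below its top, the top of the yellow block 30 mm below this point. Axes those of the gauge; it slides along -y to release. The lever stands 60 mm away on its +y side.
- caliper: Bystander: steel and black digital caliper 200 mm long lying flat. Origin: middle of the underside.
- master_disc: Bystander: stepped brass master, 64 mm diameter, 45 mm tall. Origin: centre of the underside.
- block_case: Bystander: wooden gauge block case 90 x 60 x 35 mm. Origin: centre of the underside.
There are look-alikes about, which are no part of the job. There is more than one size of the part that bears housing_center; the job needs the middle-sized.

How it is judged (in metres and radians):
On the way, in this order (a step that is already met when the one before it is completed fails the run):
1. the housing sits flat on the carriage over both pegs, released (horizontal distance between housing_center and nest below 0.005 m and z of housing_center in the frame of nest below 0.031 m and angle between housing_center's own z axis and vertical below 0.06 rad and contact force between the fingers and housing below 0.1 N), for 0.2 s.
2. the safety catch is drawn out (value of joint catch above 0.029 m), for 0.1 s.
3. the lever is fully over (value of joint lever above 1.06 rad), for 0.2 s.
At the end, for the whole second after the job is handed in: The housing sits at rest on the carriage over both pegs (centre within 5 mm, no more than 3 mm above fully down, within 0.06 rad of flat, its long side within 0.1 rad of the line of the pegs), the catch is out (over 29 of 35 mm), the lever is fully over (over 1.06 of 1.13 rad) (horizontal distance between housing_center and nest below 0.005 m and z of housing_center in the frame of nest below 0.031 m and angle between housing_center's own z axis and vertical below 0.06 rad and angle between the y axis of housing_center and the y axis of nest, either way round below 0.1 rad and linear speed of housing below 0.02 m/s and value of joint catch above 0.029 m and value of joint lever above 1.06 rad); the robot touches nothing.
It fails at once if the housing is dropped (falls free at more than 0.45 m/s) (linear speed of housing above 0.45 m/s and contact force between the fingers and housing below 0.05 N).
It fails at once if a bystander is moved by more than 30 mm (distance of any of caliper, master_disc, block_case from where it was at the start of the episode above 0.03 m).
It also fails if it takes over 72 s, if anything falls off the work surface, if the arm or the gripper's body presses on something with over 40 N, if the wrist force passes 120 N, or if a joint passes its speed limit or range.

## Working session

There is one attempt and no reset: what is moved stays moved. The work goes in short steps, Python scripts to look and compute and a tool call to move; the robot and the scene stay as the last step left them, time stands still between calls to the robot, and variables do not carry over. Pictures are saved under pics/ and viewed, at most 10 in all, crops included, and the job is handed in when it is done.

Besides the shell and the picture viewer there is one more tool, called after "Emit:" by a JSON object that holds its "op" and its "data". play_rows: Moves the arm, as the interface text tells. Its arguments: {"type":"object","properties":{"commands":{"type":"array"},"jaw":{"type":"number"}},"required":["commands"]}

```bash
ls; mkdir -p pics
cat > h.py <<'E'
import numpy as np, cv2
from plant import bot
from scipy.spatial.transform import Rotation as R
def snap(n,f):
    c=bot.capture(n); cv2.imwrite('pics/'+f,cv2.cvtColor(np.array(c['pixels'],np.uint8),cv2.COLOR_RGB2BGR))
    np.savez('pics/'+f+'.npz',**{k:c[k] for k in c}); return c
def load(f): return dict(np.load('pics/'+f+'.npz'))
def ray(c,u,v,fish=False):
    x=(u-c['cx'])/c['fx'];y=(v-c['cy'])/c['fy']
    if fish:
        t=np.hypot(x,y);s=np.sin(t)/t if t>1e-9 else 1;d=np.array([x*s,y*s,np.cos(t)])
    else: d=np.array([x,y,1.])
    return np.array(c['eye']),np.array(c['rotation'])@(d/np.linalg.norm(d))
def onz(c,u,v,z,fish=False):
    e,d=ray(c,u,v,fish); return e+d*(z-e[2])/d[2]
def two(a,b):
    (e,d),(f,g)=a,b
    s=np.linalg.lstsq(np.c_[d,-g],f-e,rcond=None)[0]
    p,q=e+s[0]*d,f+s[1]*g; return (p+q)/2,np.linalg.norm(p-q)
def proj(c,P,fish=False):
    q=np.array(c['rotation']).T@(np.array(P)-c['eye'])
    if fish:
        r=np.hypot(q[0],q[1]);t=np.arctan2(r,q[2]);return np.array([c['cx']+c['fx']*t*q[0]/r,c['cy']+c['fy']*t*q[1]/r])
    return np.array([c['cx']+c['fx']*q[0]/q[2],c['cy']+c['fy']*q[1]/q[2]])
E
python3 - <<'E'
from h import *
for n in('scene','top','wrist'):
    c=snap(n,n+'0.png');print(n,c['fx'],c['cx'],c['cy'],c['eye'],np.round(c['rotation'],3).tolist())
print(bot.get_obs())
E
```

```text
pics
scene 446.2619422093249 279.5317163372176 205.85634742818652 [1102.75676451  650.06067462  980.54007335] [-2.335, 0.007, 2.345]
top 394.0825905647036 287.85688800013554 203.71874563259487 [ 379.90287873  -10.07115586 1062.57044569] [-3.066, -0.009, -1.582]
wrist 325.19226210127806 275.14762621832875 204.25662786061153 [ 185.53031414 -496.6851981   384.40846902] [2.872, 0.002, -1.347]
{'time': 0.15, 'joint_positions': array([-1.49500309e+00,  3.42523955e-01,  1.52473066e+00, -1.54945569e-05,
        1.27540448e+00, -1.46004492e-01]), 'dq': array([-0.00095844, -0.00227931, -0.00382604, -0.00039547, -0.0008076 ,
       -0.00041969]), 'tau': array([ 1.38768977e-03, -4.31468511e+01, -2.44354177e+01,  7.18265190e-02,
        5.37387142e-02, -8.30439444e-05]), 'tool_pos': array([ 115.48741122, -511.88385189,  251.24806605]), 'tcp_rot': array([-3.14053540e+00, -1.40491582e-04,  2.21802174e-01]), 'contact_force': array([1.18036642, 0.05856807, 0.61948638]), 'moment': array([-0.00108343, -0.00312908, -0.01786971]), 'finger_force': 0.0, 'grip_width': 91.82350390058026}
```

View pics/scene0.png

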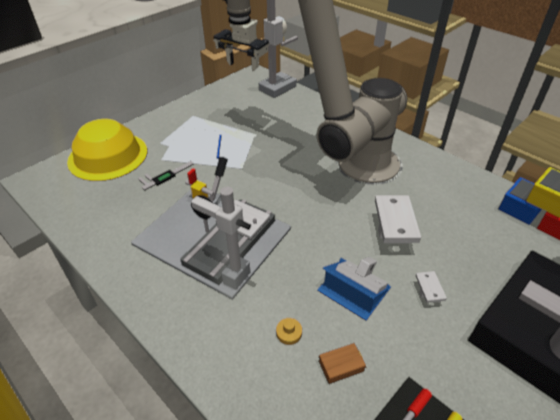

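View pics/top0.png

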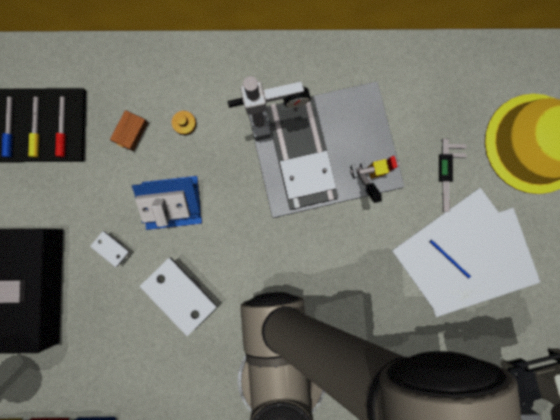

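```bash
sed -i "s/^def snap(n,f):\n//; s/c=bot.capture(n);/c=dict(bot.capture(n)); c['rotation']=R.from_euler('xyz',c['rotation']).as_matrix();/" h.py
python3 - <<'E'
from h import *
a=cv2.imread('pics/top0.png');b=cv2.imread('pics/scene0.png')
z=lambda im,x,y,w,h,s:cv2.resize(im[y:y+h,x:x+w],None,fx=s,fy=s,interpolation=cv2.INTER_CUBIC)
top=np.hstack([z(a,125,165,100,75,4),z(a,300,145,100,75,4)])
bot_=np.hstack([z(b,310,230,100,75,4),z(b,180,140,100,75,4)])
cv2.imwrite('pics/crop1.png',np.vstack([top,bot_]))
for n in('top0','scene0'):
    f='pics/%s.png.npz'%n;c=dict(np.load(f));c['rotation']=R.from_euler('xyz',c['rotation']).as_matrix();np.savez(f,**c)
    im=cv2.cvtColor(cv2.imread('pics/%s.png'%n),cv2.COLOR_BGR2HSV)
    for nm,lo,hi in(('blue',(105,150,40),(125,255,255)),('red',(0,170,90),(6,255,255)),('yel',(20,170,90),(30,255,255))):
        N,l,s,ct=cv2.connectedComponentsWithStats(cv2.inRange(im,lo,hi))
        print(n,nm,[(s[i].tolist(),np.round(ct[i],1).tolist()) for i in range(1,N) if s[i][4]>15])
c=load('top0.png');print(onz(c,288,178,0),onz(c,255,130,0))
E
```

```text
top0 blue [([1, 133, 11, 25, 246], [5.9, 145.1]), ([133, 177, 68, 50, 1198], [176.1, 195.4]), ([147, 223, 10, 6, 49], [150.8, 225.4]), ([431, 241, 38, 36, 87], [449.5, 258.5])]
top0 red [([55, 133, 9, 23, 187], [59.2, 144.4]), ([390, 157, 7, 11, 48], [392.9, 162.1])]
top0 yel [([43, 0, 454, 30, 10779], [277.7, 14.7]), ([34, 6, 14, 7, 29], [40.1, 9.0]), ([507, 11, 30, 17, 146], [522.8, 18.3]), ([493, 95, 67, 93, 4140], [526.2, 143.4]), ([506, 97, 12, 7, 16], [511.1, 100.2]), ([486, 109, 14, 39, 63], [489.3, 129.8]), ([184, 113, 9, 15, 34], [188.6, 119.3]), ([174, 116, 13, 15, 79], [179.5, 122.7]), ([28, 134, 10, 23, 194], [32.8, 145.1]), ([487, 149, 4, 10, 17], [488.1, 153.8]), ([372, 160, 18, 16, 191], [380.6, 167.5]), ([490, 161, 31, 29, 59], [503.8, 177.3]), ([530, 191, 14, 2, 17], [536.8, 191.7])]
scene0 blue [([499, 178, 41, 46, 707], [518.3, 206.6]), ([319, 263, 71, 56, 1588], [349.6, 292.8])]
scene0 red [([188, 169, 8, 15, 80], [191.7, 175.7]), ([538, 212, 22, 27, 367], [550.4, 225.0]), ([408, 389, 24, 28, 311], [419.9, 401.5])]
scene0 yel [([68, 119, 79, 61, 3565], [105.0, 150.7]), ([527, 167, 33, 50, 751], [545.0, 196.3]), ([191, 180, 16, 17, 156], [197.5, 188.3]), ([0, 371, 29, 49, 741], [9.4, 402.9]), ([448, 412, 14, 8, 78], [454.3, 416.4])]
[530.20666527 -21.7507847    0.        ] [663.63812672  67.27233631   0.        ]
```

View pics/crop1.png

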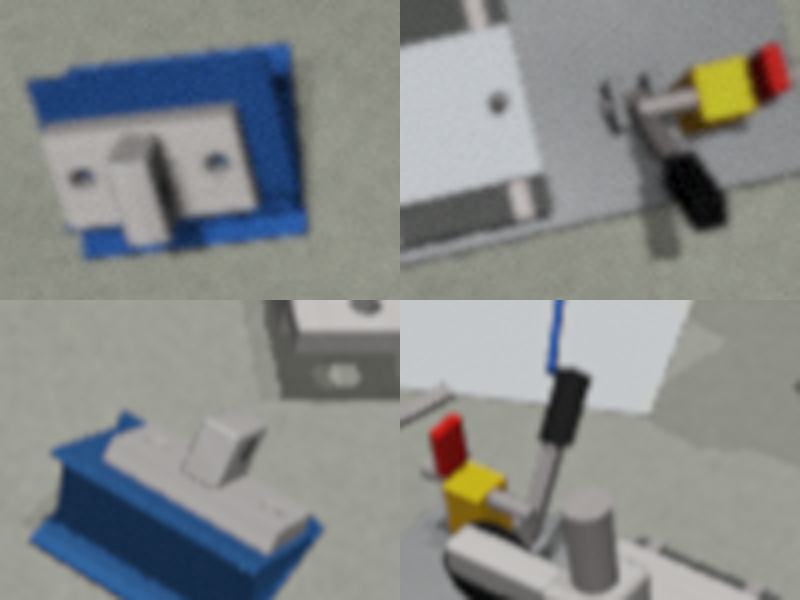

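Run:
```python
from h import *
t=load('top0.png');s=load('scene0.png')
pr=lambda n,v:print(n,np.round(v,1))
A=onz(t,294.2,178,70);B=onz(t,324.5,170.5,70);pr('pegs',[A,B,(A+B)/2]);d=A-B;print(np.linalg.norm(d),np.degrees(np.arctan2(-d[0],d[1])))
g=cv2.cvtColor(cv2.imread('pics/top0.png'),cv2.COLOR_BGR2HSV)
m=cv2.inRange(g,(0,0,185),(180,40,255));N,l,st,ct=cv2.connectedComponentsWithStats(m);i=l[185,305];print(st[i],ct[i])
r=cv2.minAreaRect(np.argwhere(l==i)[:,::-1].astype(np.float32));q=[onz(t,*p,64) for p in cv2.boxPoints(r)];pr('car',q);pr('c',np.mean(q,0))
H=[]
for a,b in(((145.5,209.5),(378.8,281.2)),((179.5,205.3),(347.5,264.2))):
    p,e=two(ray(t,*a),ray(s,*b));pr('hole',p);print(e);H.append(p)
d=H[0]-H[1];print(np.linalg.norm(d),np.mean(H,0),np.degrees(np.arctan2(-d[0],d[1])))
p,e=two(ray(t,393,162),ray(s,191.7,175.7));pr('tab',p);print(e)
p,e=two(ray(t,174+300-300+0+0,0),ray(s,191,175))
p,e=two(ray(t,374,192.5),ray(s,180+141.5,140+27)) if 0 else two(ray(t,374,192.5),ray(s,180+42,140+27));pr('handle',p);print(e)
p,e=two(ray(t,300+85/1-5,145+46) if 0 else ray(t,373,191),ray(s,221,167));
c=[onz(t,*x,0) for x in((133,185),(198,177),(201,223),(146,229))];pr('rackcorners z0',c)
```

```text
pegs [[ 520.2  -36.7   70. ]
 [ 538.7 -114.1   70. ]
 [ 529.4  -75.4   70. ]]
79.5174316248853 13.456740506233414
[ 281  152   54   45 1631] [307.5812385  174.25812385]
car [[ 564.5   -1.9   64. ]
 [ 591.9 -119.3   64. ]
 [ 497.8 -139.8   64. ]
 [ 470.9  -23.2   64. ]]
c [531.3 -71.1  64. ]
hole [443.  344.8  57.4]
5.175644050012824
hole [454.2 256.1  59.3]
0.47556160006820175
89.39957254535096 [448.62635798 300.42313618  58.36300411] 7.189699040470959
tab [ 549.7 -275.9  110.9]
5.18292612751965
handle [ 473.  -222.6  129.9]
6.1595584181459095
rackcorners z0 [[515.1 397.6   0. ]
 [535.2 222.3   0. ]
 [410.5 213.5   0. ]
 [395.9 360.6   0. ]]
```

Emit:
{"op": "play_rows", "data": {"commands": [{"x": 0.042,"y": -0.024,"z": -0.01,"twist": 1},{"x": 0.084,"y": -0.048,"z": -0.02,"twist": 2},{"x": 0.126,"y": -0.072,"z": -0.03,"twist": 3},{"x": 0.168,"y": -0.096,"z": -0.04,"twist": 4},{"x": 0.21,"y": -0.12,"z": -0.05,"twist": 5},{"x": 0.252,"y": -0.144,"z": -0.05,"twist": 5.7},{"x": 0.294,"y": -0.168,"z": -0.05,"twist": 5.7},{"x": 0.335,"y": -0.193,"z": -0.05,"twist": 5.7}], "jaw": 0}}

```text
time: 0.95
tool_pos: [401.0, -248.5, 301.7]
tcp_rot: [3.141, -0.0, 0.122]
contact_force: [0.6, -0.9, 0.6]
grip_width: 91.7
finger_force: 0.0
```

```bash
cat >> h.py <<'E'
def go(P,yawdeg):
    o=bot.get_obs();p=o['tool_pos'];r,pi,y=o['tcp_rot'];c,s=np.cos(y),np.sin(y);d=np.array(P)-p
    print('t',round(o['time'],2),'tcp',np.round(p,1),'yaw',round(np.degrees(y),2),'w',round(float(o['grip_width']),1),'F',np.round(o['contact_force'],1),round(float(o['finger_force']),1))
    print('shift m',np.round([c*d[0]+s*d[1],s*d[0]-c*d[1],-d[2]],1)/1000,'twist',round(np.degrees(y)-yawdeg,2))
E
python3 -c "
from h import *
go((425,300,250),7)"
```

```text
t 0.95 tcp [ 401.  -248.5  301.7] yaw 7.0 w 91.7 F [ 0.6 -0.9  0.6] 0.0
shift m [ 0.0907 -0.5415  0.0517] twist 0.0
```

Emit:
{"op": "play_rows", "data": {"commands": [{"x": 0.025,"y": -0.04,"z": 0,"twist": 0},{"x": 0.05,"y": -0.08,"z": 0,"twist": -2},{"x": 0.075,"y": -0.12,"z": 0,"twist": -4},{"x": 0.1,"y": -0.162,"z": 0,"twist": -6},{"x": 0.1,"y": -0.162,"z": 0,"twist": -6},{"x": 0.1,"y": -0.162,"z": 0,"twist": -6},{"x": 0.1,"y": -0.162,"z": 0,"twist": -6},{"x": 0.1,"y": -0.162,"z": 0,"twist": -6}]}}

```text
time: 1.75
tool_pos: [478.9, -78.5, 301.6]
tcp_rot: [3.141, 0.0, 0.225]
contact_force: [-0.2, 0.1, -0.4]
grip_width: 91.9
finger_force: 0.0
```

```bash
python3 -c "
from h import *
c=snap('wrist','w1.png');print(c['eye'])
go((425,300,250),7)"
```

```text
[548.94142262 -63.00421012 434.89524647]
t 1.8 tcp [479.  -78.6 301.7] yaw 12.86 w 91.5 F [ 0.4 -0.4 -0.5] 0.0
shift m [ 0.0317 -0.3811  0.0517] twist 5.86
```

View pics/w1.png

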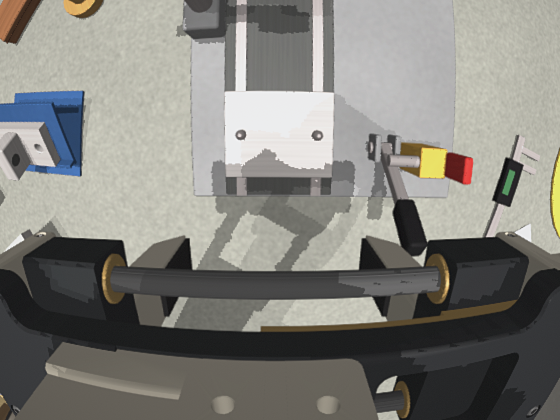

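```bash
cat > nest.py <<'E'
from h import *
def pegs(f):
    c=load(f);g=cv2.cvtColor(cv2.imread('pics/'+f),cv2.COLOR_BGR2HSV)
    m=cv2.inRange(g,(0,0,190),(180,30,255))
    return c,g,m
c,g,m=pegs('w1.png')
P=[]
for u,v in((241,135),(317.5,135)):
    u0,v0=int(u)-10,int(v)-9;k=(g[v0:v0+19,u0:u0+21,2]<170).astype(np.uint8);M=cv2.moments(k,True)
    q=(u0+M['m10']/M['m00'],v0+M['m01']/M['m00']);p=onz(c,*q,74,True);P.append(p);print(q,M['m00'],p.round(1))
d=P[0]-P[1];print('dist',np.linalg.norm(d),'mid',np.mean(P,0).round(1),'yaw',np.degrees(np.arctan2(-d[0],d[1])))
q=[onz(c,*x,64,True) for x in((225,91),(333,92),(333,178),(225,177))];print('car',np.round(q,1).tolist(),np.mean(q,0).round(1))
h=g
m=cv2.inRange(g,(0,150,90),(8,255,255))|cv2.inRange(g,(172,150,90),(180,255,255));N,l,st,ct=cv2.connectedComponentsWithStats(m)
for i in range(1,N):
    if st[i][4]>100:print('red',st[i],ct[i].round(1),onz(c,*ct[i],110,True).round(1))
E
python3 nest.py
```

```text
(240.64102564102564, 134.55128205128204) 78.0 [521.1 -30.1  74. ]
(316.51190476190476, 135.17857142857142) 84.0 [ 539.5 -112.1   74. ]
dist 84.07525197070763 mid [530.3 -71.1  74. ] yaw 12.57747263670131
car [[565.7, -0.9, 64.0], [592.3, -120.1, 64.0], [495.3, -144.8, 64.0], [468.0, -21.4, 64.0]] [530.3 -71.8  64. ]
red [447 153  26  31 573] [460.1 167.4] [ 550.5 -277.1  110. ]
```

Emit:
{"op": "play_rows", "data": {"commands": [{"x": 0,"y": -0.049,"z": 0,"twist": 1},{"x": 0,"y": -0.098,"z": 0,"twist": 2},{"x": 0,"y": -0.147,"z": 0.01,"twist": 3},{"x": 0,"y": -0.196,"z": 0.02,"twist": 4},{"x": 0,"y": -0.245,"z": 0.03,"twist": 5.9},{"x": 0,"y": -0.294,"z": 0.042,"twist": 5.9},{"x": 0.002,"y": -0.343,"z": 0.042,"twist": 5.9},{"x": 0.002,"y": -0.388,"z": 0.042,"twist": 5.9}]}}

```text
time: 2.6
tool_pos: [393.7, 302.4, 259.5]
tcp_rot: [3.141, 0.0, 0.122]
contact_force: [1.3, 0.7, -0.1]
grip_width: 91.5
finger_force: 0.0
```

```bash
python3 -c "
from h import *
c=snap('wrist','w2.png');print(c['eye'])
go((434,299,150),7)"
```

```text
[464.98864223 310.66292072 392.73979356]
t 2.65 tcp [392.  307.7 259.6] yaw 7.19 w 92.0 F [-3.2  3.1 -0.1] 0.0
shift m [0.0406 0.0139 0.1096] twist 0.19
```

View pics/w2.png

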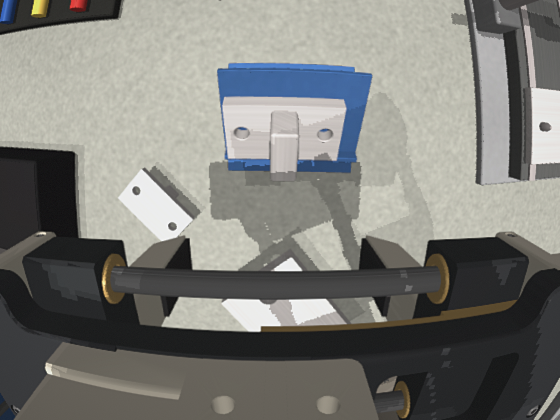

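Run:
```python
from h import *
t=load('top0.png');c=load('w2.png');s=load('scene0.png')
H=[]
for a,b in(((145.5,209.5),(241,132)),((179.5,205.3),(325,134))):
    p,e=two(ray(t,*a),ray(c,*b,True));H.append(p);print(p.round(1),round(e,1))
    print([onz(c,*b,z,True).round(1).tolist() for z in(40,45,50,55)])
d=H[0]-H[1];print('d',np.linalg.norm(d),np.mean(H,0),np.degrees(np.arctan2(-d[0],d[1])))
# rack bottom corners at z=0 and top edge at 80
for q,z in(((218,69),80),((372,74),80),((227,170),10),((354,172),10),):print(q,onz(c,*q,z,True).round(1))
for z in(45,50,55):
    a,b=onz(c,241,132,z,True),onz(c,325,134,z,True);print(z,np.linalg.norm(a-b))
im=cv2.imread('pics/w2.png')[55:190,200:390];cv2.imwrite('pics/crop2.png',cv2.resize(im,None,fx=4,fy=4,interpolation=cv2.INTER_CUBIC))
```

```text
[444.9 344.1  53.4] 0.0
[[444.1, 345.4, 40.0], [444.4, 344.9, 45.0], [444.7, 344.4, 50.0], [445.0, 343.9, 55.0]]
[454.3 257.1  55. ] 0.7
[[453.5, 254.8, 40.0], [453.7, 255.6, 45.0], [453.8, 256.4, 50.0], [454.0, 257.2, 55.0]]
d 87.49041553686142 [449.62450924 300.59946445  54.21004752] 6.19532948965689
(218, 69) [505.3 370.8  80. ]
(372, 74) [521.2 222.9  80. ]
(227, 170) [395.2 360.3  10. ]
(354, 172) [412.3 207.7  10. ]
45 89.77670452485374
50 88.4858441432034
55 87.19498376155298
```

View pics/crop2.png

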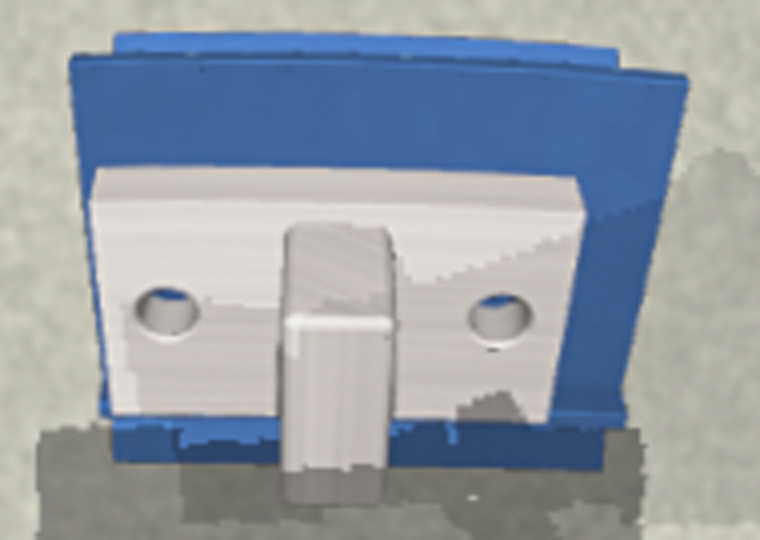

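Emit:
{"op": "play_rows", "data": {"commands": [{"x": 0.02,"y": 0.007,"z": 0.04,"twist": 0.8},{"x": 0.041,"y": 0.014,"z": 0.08,"twist": 0.8},{"x": 0.041,"y": 0.014,"z": 0.12,"twist": 0.8},{"x": 0.041,"y": 0.014,"z": 0.12,"twist": 0.8},{"x": 0.041,"y": 0.014,"z": 0.12,"twist": 0.8},{"x": 0.041,"y": 0.014,"z": 0.12,"twist": 0.8},{"x": 0.041,"y": 0.014,"z": 0.12,"twist": 0.8},{"x": 0.041,"y": 0.014,"z": 0.12,"twist": 0.8}]}}

```text
time: 3.45
tool_pos: [436.9, 292.8, 141.3]
tcp_rot: [-3.141, -0.003, 0.11]
contact_force: [1.0, -0.2, -0.3]
grip_width: 91.6
finger_force: 0.0
```

Run:
```python
from h import *
go((434.8,298.9,81),6.4)
c=load('w2.png');print(onz(c,284.8,135.5,104.5,True), onz(c,271.3,135.5,104.5,True)-onz(c,298.2,135.5,104.5,True))
```

```text
t 3.45 tcp [436.9 292.8 141.3] yaw 6.32 w 91.6 F [ 1.  -0.2 -0.3] 0.0
shift m [-0.0015 -0.0063  0.0603] twist -0.08
[449.3995831  300.26902335 104.5       ] [-3.0336994  23.54406291  0.        ]
```

Emit:
{"op": "play_rows", "data": {"commands": [{"x": -0.001,"y": -0.007,"z": 0.015,"twist": 0},{"x": -0.001,"y": -0.007,"z": 0.03,"twist": 0},{"x": -0.001,"y": -0.007,"z": 0.045,"twist": 0},{"x": -0.001,"y": -0.007,"z": 0.055,"twist": 0},{"x": -0.001,"y": -0.007,"z": 0.06,"twist": 0},{"x": -0.001,"y": -0.007,"z": 0.06,"twist": 0},{"x": -0.001,"y": -0.007,"z": 0.06,"twist": 0},{"x": -0.001,"y": -0.007,"z": 0.06,"twist": 0}]}}

```text
time: 4.25
tool_pos: [435.0, 299.5, 80.3]
tcp_rot: [-3.141, -0.001, 0.11]
contact_force: [-1.3, -1.2, 0.6]
grip_width: 91.4
finger_force: 0.0
```

Emit:
{"op": "play_rows", "data": {"commands": [{"x": 0,"y": 0,"z": 0,"twist": 0},{"x": 0,"y": 0,"z": 0,"twist": 0},{"x": 0,"y": 0,"z": 0,"twist": 0},{"x": 0,"y": 0,"z": 0,"twist": 0},{"x": 0,"y": 0,"z": 0,"twist": 0},{"x": 0,"y": 0,"z": 0,"twist": 0},{"x": 0,"y": 0,"z": 0,"twist": 0},{"x": 0,"y": 0,"z": 0,"twist": 0}], "jaw": 1}}

```text
time: 5.05
tool_pos: [434.5, 299.3, 79.7]
tcp_rot: [3.142, 0.0, 0.11]
contact_force: [-1.5, -1.6, 1.1]
grip_width: 32.2
finger_force: 1.0
```

Emit:
{"op": "play_rows", "data": {"commands": [{"x": 0,"y": 0,"z": 0,"twist": 0},{"x": 0,"y": 0,"z": 0,"twist": 0},{"x": 0,"y": 0,"z": 0,"twist": 0},{"x": 0,"y": 0,"z": 0,"twist": 0},{"x": 0,"y": 0,"z": -0.005,"twist": 0},{"x": 0,"y": 0,"z": -0.01,"twist": 0},{"x": 0,"y": 0,"z": -0.02,"twist": 0},{"x": 0,"y": 0,"z": -0.03,"twist": 0}]}}

```text
time: 5.85
tool_pos: [434.6, 299.2, 110.3]
tcp_rot: [3.141, 0.0, 0.11]
contact_force: [-0.1, 0.3, -3.8]
grip_width: 26.0
finger_force: 31.4
```

Emit:
{"op": "play_rows", "data": {"commands": [{"x": 0,"y": 0.015,"z": -0.02,"twist": 0},{"x": -0.005,"y": 0.045,"z": -0.03,"twist": 0},{"x": -0.015,"y": 0.08,"z": -0.03,"twist": 0},{"x": -0.025,"y": 0.115,"z": -0.02,"twist": 0},{"x": -0.034,"y": 0.15,"z": -0.02,"twist": 0},{"x": -0.034,"y": 0.176,"z": -0.02,"twist": 0},{"x": -0.034,"y": 0.176,"z": -0.02,"twist": 0},{"x": -0.034,"y": 0.176,"z": -0.02,"twist": 0}]}}

```text
time: 6.65
tool_pos: [420.6, 120.4, 130.5]
tcp_rot: [-3.141, -0.001, 0.108]
contact_force: [-0.1, -0.1, -5.4]
grip_width: 25.8
finger_force: 31.3
```

```bash
python3 -c "
from h import *
c=snap('wrist','w3.png');d=snap('scene','s3.png')
a=cv2.imread('pics/w3.png')[60:340,120:420];b=cv2.imread('pics/s3.png')[150:360,220:445]
cv2.imwrite('pics/m3.png',np.hstack([cv2.resize(a,(400,373)),cv2.resize(b,(400,373))]))
go((420,120,90),6.4)"
```

```text
t 6.75 tcp [420.4 121.2 130.2] yaw 6.33 w 25.6 F [-0.9  0.3 -4.4] 31.3
shift m [-0.0005  0.0012  0.0402] twist -0.07
```

View pics/m3.png

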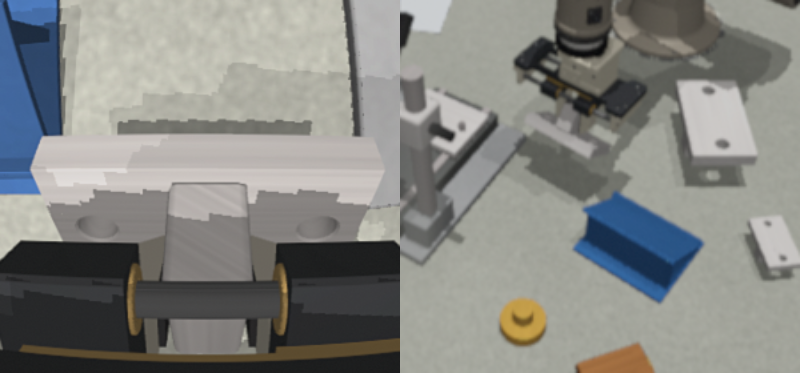

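Emit:
{"op": "play_rows", "data": {"commands": [{"x": 0,"y": 0,"z": 0.02,"twist": 0},{"x": 0,"y": 0,"z": 0.04,"twist": 0},{"x": 0,"y": 0,"z": 0.06,"twist": 0},{"x": 0,"y": 0,"z": 0.066,"twist": 0},{"x": 0,"y": 0,"z": 0.07,"twist": 0},{"x": 0,"y": 0,"z": 0.071,"twist": 0},{"x": 0,"y": 0,"z": 0.072,"twist": 0},{"x": 0,"y": 0,"z": 0.072,"twist": 0}]}}

```text
time: 7.55
tool_pos: [420.6, 120.8, 58.2]
tcp_rot: [3.141, -0.001, 0.11]
contact_force: [-0.2, 0.6, -5.3]
grip_width: 25.7
finger_force: 31.3
```

Emit:
{"op": "play_rows", "data": {"commands": [{"x": 0,"y": 0,"z": 0.001,"twist": 0},{"x": 0,"y": 0,"z": 0.002,"twist": 0},{"x": 0,"y": 0,"z": 0.003,"twist": 0},{"x": 0,"y": 0,"z": 0.004,"twist": 0},{"x": 0,"y": 0,"z": 0.004,"twist": 0},{"x": 0,"y": 0,"z": 0.005,"twist": 0},{"x": 0,"y": 0,"z": 0.005,"twist": 0},{"x": 0,"y": 0,"z": 0.005,"twist": 0}]}}

```text
time: 8.35
tool_pos: [421.1, 120.7, 54.8]
tcp_rot: [3.141, -0.003, 0.11]
contact_force: [-4.9, -0.3, 21.9]
grip_width: 25.9
finger_force: 32.9
```

Emit:
{"op": "play_rows", "data": {"commands": [{"x": 0.003,"y": 0,"z": 0,"twist": 0},{"x": 0.006,"y": 0,"z": 0,"twist": 0},{"x": 0.009,"y": 0,"z": 0.001,"twist": 0},{"x": 0.012,"y": 0,"z": 0.002,"twist": 0},{"x": 0.015,"y": 0,"z": 0.003,"twist": 0},{"x": 0.018,"y": 0,"z": 0.004,"twist": 0},{"x": 0.018,"y": 0,"z": 0.004,"twist": 0},{"x": 0.018,"y": 0,"z": 0.004,"twist": 0}]}}

```text
time: 9.15
tool_pos: [436.0, 122.4, 48.9]
tcp_rot: [3.141, 0.005, 0.11]
contact_force: [-5.4, -1.1, 6.7]
grip_width: 25.8
finger_force: 35.5
```

Emit:
{"op": "play_rows", "data": {"commands": [{"x": 0.003,"y": 0,"z": 0.001,"twist": 0},{"x": 0.006,"y": 0,"z": 0.002,"twist": 0},{"x": 0.009,"y": 0,"z": 0.004,"twist": 0},{"x": 0.012,"y": 0,"z": 0.005,"twist": 0},{"x": 0.014,"y": 0,"z": 0.006,"twist": 0},{"x": 0.014,"y": 0,"z": 0.006,"twist": 0},{"x": 0.014,"y": 0,"z": 0.006,"twist": 0},{"x": 0.014,"y": 0,"z": 0.006,"twist": 0}]}}

```text
time: 9.95
tool_pos: [451.6, 124.1, 42.7]
tcp_rot: [3.142, 0.001, 0.11]
contact_force: [-4.0, -0.2, 0.5]
grip_width: 26.2
finger_force: 30.0
```

```bash
python3 -c "
from h import *
c=snap('wrist','w4.png');d=snap('scene','s4.png')
a=cv2.imread('pics/w4.png')[60:340,120:420];b=cv2.imread('pics/s4.png')[170:275,245:358]
cv2.imwrite('pics/m4.png',np.hstack([cv2.resize(a,(400,373)),cv2.resize(b,(400,373),interpolation=cv2.INTER_CUBIC)]))
go((420,120,90),6.4)"
```

```text
t 10.05 tcp [451.8 124.2  42.7] yaw 6.31 w 26.1 F [-4.2 -0.1  1.3] 30.0
shift m [-0.0321  0.0006 -0.0473] twist -0.09
```

View pics/m4.png

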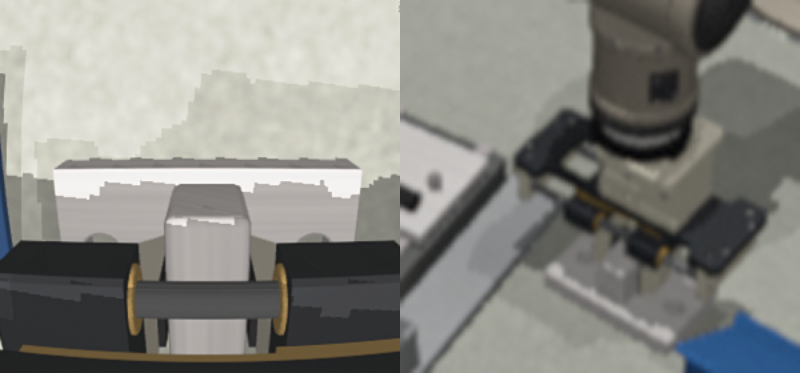

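Emit:
{"op": "play_rows", "data": {"commands": [{"x": 0.001,"y": 0,"z": 0.001,"twist": 0},{"x": 0.002,"y": 0,"z": 0.001,"twist": 0},{"x": 0.003,"y": 0,"z": 0.002,"twist": 0},{"x": 0.003,"y": 0,"z": 0.002,"twist": 0},{"x": 0.003,"y": 0,"z": 0.002,"twist": 0},{"x": 0.003,"y": 0,"z": 0.002,"twist": 0},{"x": 0.003,"y": 0,"z": 0.002,"twist": 0},{"x": 0.003,"y": 0,"z": 0.002,"twist": 0}]}}

```text
time: 10.85
tool_pos: [453.1, 124.3, 41.8]
tcp_rot: [3.141, 0.003, 0.11]
contact_force: [-15.5, -2.6, 22.6]
grip_width: 25.8
finger_force: 30.0
```

Emit:
{"op": "play_rows", "data": {"commands": [{"x": 0,"y": 0,"z": 0,"twist": 0},{"x": 0,"y": 0,"z": 0,"twist": 0},{"x": 0,"y": 0,"z": 0,"twist": 0},{"x": 0,"y": 0,"z": 0,"twist": 0},{"x": 0,"y": 0,"z": 0,"twist": 0},{"x": 0,"y": 0,"z": 0,"twist": 0},{"x": 0,"y": 0,"z": 0,"twist": 0},{"x": 0,"y": 0,"z": 0,"twist": 0}], "jaw": 0.5}}

```text
time: 11.65
tool_pos: [456.6, 124.5, 41.3]
tcp_rot: [3.141, -0.004, 0.11]
contact_force: [0.2, -1.5, 6.0]
grip_width: 46.1
finger_force: 2.9
```

```bash
python3 -c "
from h import *
c=snap('wrist','w5.png')
go((420,120,90),6.4)"
```

```text
t 11.7 tcp [456.6 124.5  41.3] yaw 6.3 w 45.6 F [ 0.5 -1.2  6.6] 2.9
shift m [-0.0369  0.0004 -0.0487] twist -0.1
```

View pics/w5.png

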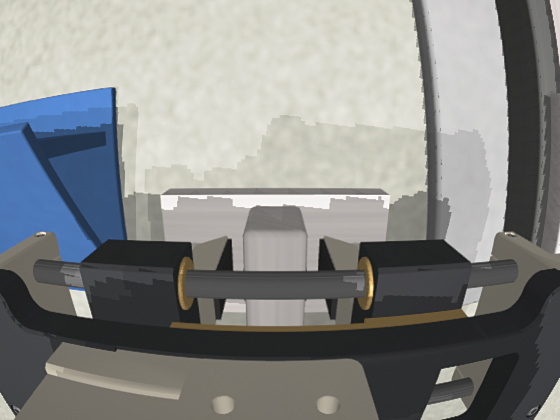

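Run:
```python
from h import *
c=load('w5.png');g=cv2.cvtColor(cv2.imread('pics/w5.png'),cv2.COLOR_BGR2GRAY)
for u in(180,230,330,370):print(u,g[184:200,u].tolist())
print(g[203,155:175].tolist(),g[203,380:398].tolist(), g[225,155:175].tolist(),g[225,380:398].tolist())
for z in(0,16):
  a,b=onz(c,163,195 if z else 189,z,True),onz(c,389,195 if z else 189,z,True);d=a-b;print(z,a,b,np.linalg.norm(d),np.degrees(np.arctan2(-d[0],d[1])))
y=np.radians(6.3);print((a+b)/2-35*np.array([np.cos(y),np.sin(y),0]))
```

```text
180 [207, 208, 209, 210, 164, 125, 123, 123, 121, 114, 129, 239, 238, 178, 168, 169]
230 [205, 205, 207, 201, 141, 120, 124, 122, 115, 111, 156, 244, 249, 245, 195, 169]
330 [205, 205, 207, 205, 141, 119, 123, 121, 114, 110, 167, 254, 248, 244, 207, 197]
370 [209, 210, 213, 212, 163, 124, 121, 122, 120, 112, 136, 255, 247, 245, 248, 183]
[132, 131, 134, 133, 132, 150, 229, 247, 243, 242, 242, 242, 242, 242, 242, 242, 242, 242, 243, 243] [180, 179, 175, 183, 238, 246, 244, 245, 247, 207, 188, 191, 196, 195, 139, 132, 134, 137] [134, 135, 135, 135, 134, 134, 134, 134, 155, 172, 171, 170, 171, 171, 171, 171, 171, 170, 171, 170] [178, 178, 179, 179, 179, 179, 180, 143, 131, 132, 132, 134, 135, 135, 135, 135, 133, 132]
0 [4.81998977e+02 1.91513555e+02 2.84217094e-14] [496.47019911  62.72895505   0.        ] 129.59509789965426 6.411298090466621
16 [482.93715897 185.96929777  16.        ] [496.14228869  68.42242692  16.        ] 118.28627265316456 6.409692540212576
[454.75109039 123.35516146  16.        ]
```

Emit:
{"op": "play_rows", "data": {"commands": [{"x": 0,"y": 0,"z": -0.003,"twist": 0},{"x": -0.002,"y": 0,"z": -0.005,"twist": 0},{"x": -0.002,"y": 0,"z": -0.005,"twist": 0},{"x": -0.002,"y": 0,"z": -0.005,"twist": 0},{"x": -0.002,"y": 0,"z": -0.005,"twist": 0},{"x": -0.002,"y": 0,"z": -0.005,"twist": 0},{"x": -0.002,"y": 0,"z": -0.005,"twist": 0},{"x": -0.002,"y": 0,"z": -0.005,"twist": 0}]}}

```text
time: 12.5
tool_pos: [453.0, 124.3, 45.6]
tcp_rot: [3.142, 0.0, 0.11]
contact_force: [0.0, 0.7, -0.6]
grip_width: 46.3
finger_force: 0.0
```

Emit:
{"op": "play_rows", "data": {"commands": [{"x": 0,"y": 0,"z": 0,"twist": 0},{"x": 0,"y": 0,"z": 0,"twist": 0},{"x": 0,"y": 0,"z": 0,"twist": 0},{"x": 0,"y": 0,"z": 0,"twist": 0},{"x": 0,"y": 0,"z": 0,"twist": 0},{"x": 0,"y": 0,"z": 0,"twist": 0},{"x": 0,"y": 0,"z": 0,"twist": 0},{"x": 0,"y": 0,"z": 0,"twist": 0}], "jaw": 1}}

```text
time: 13.3
tool_pos: [453.0, 124.3, 45.7]
tcp_rot: [3.142, -0.0, 0.11]
contact_force: [-0.0, 0.2, -0.1]
grip_width: 26.0
finger_force: 30.0
```

Run:
```python
from h import *
c=snap('wrist','w6.png');g=cv2.cvtColor(cv2.imread('pics/w6.png'),cv2.COLOR_BGR2GRAY)
for u in(180,230,330,370):print(u,g[184:204,u].tolist())
print(g[205,155:175].tolist(),g[205,380:398].tolist())
go((454.9,123.4,150),12.7)
```

```text
180 [113, 129, 242, 248, 244, 241, 241, 241, 242, 242, 243, 243, 243, 243, 244, 244, 244, 243, 243, 244]
230 [109, 160, 255, 247, 244, 242, 242, 242, 242, 243, 244, 247, 246, 184, 177, 180, 181, 181, 178, 175]
330 [108, 144, 255, 247, 243, 243, 242, 242, 242, 243, 245, 245, 195, 175, 178, 180, 181, 181, 178, 176]
370 [113, 128, 242, 248, 244, 242, 242, 241, 241, 242, 243, 243, 243, 243, 243, 243, 243, 243, 243, 245]
[133, 132, 132, 132, 133, 132, 130, 127, 130, 203, 249, 245, 243, 242, 242, 243, 245, 213, 176, 175] [240, 240, 239, 239, 244, 249, 226, 142, 133, 134, 134, 132, 132, 132, 132, 132, 132, 133]
t 13.35 tcp [452.9 124.3  45.7] yaw 6.31 w 25.8 F [-0.  -0.1  0.5] 30.0
shift m [ 0.0019  0.0011 -0.1043] twist -6.39
```

Emit:
{"op": "play_rows", "data": {"commands": [{"x": 0,"y": 0,"z": -0.02,"twist": 0},{"x": 0,"y": 0,"z": -0.05,"twist": 0},{"x": 0,"y": 0,"z": -0.085,"twist": 0},{"x": 0,"y": 0.02,"z": -0.115,"twist": -1},{"x": 0.01,"y": 0.05,"z": -0.125,"twist": -2},{"x": 0.02,"y": 0.08,"z": -0.125,"twist": -3},{"x": 0.03,"y": 0.115,"z": -0.125,"twist": -4},{"x": 0.04,"y": 0.15,"z": -0.125,"twist": -5}]}}

```text
time: 14.15
tool_pos: [508.8, -21.5, 170.1]
tcp_rot: [-3.141, 0.002, 0.199]
contact_force: [0.6, 1.0, -5.7]
grip_width: 26.1
finger_force: 30.0
```

Emit:
{"op": "play_rows", "data": {"commands": [{"x": 0.003,"y": 0.02,"z": 0,"twist": -0.8},{"x": 0.007,"y": 0.04,"z": 0,"twist": -1.5},{"x": 0.011,"y": 0.053,"z": 0,"twist": -1.5},{"x": 0.011,"y": 0.053,"z": 0,"twist": -1.5},{"x": 0.011,"y": 0.053,"z": 0,"twist": -1.5},{"x": 0.011,"y": 0.053,"z": 0,"twist": -1.5},{"x": 0.011,"y": 0.053,"z": 0,"twist": -1.5},{"x": 0.011,"y": 0.053,"z": 0,"twist": -1.5}]}}

```text
time: 14.95
tool_pos: [530.2, -69.6, 170.8]
tcp_rot: [3.142, 0.0, 0.224]
contact_force: [-0.9, -0.9, -4.6]
grip_width: 25.7
finger_force: 30.0
```

Run:
```python
from h import *
c=snap('wrist','w7.png');g=cv2.cvtColor(cv2.imread('pics/w7.png'),cv2.COLOR_BGR2GRAY)
for u in(180,230,330,370):print(u,g[176:204,u].tolist())
print(g[205,155:175].tolist(),g[205,380:398].tolist())
go((530.3,-71.4,165),12.7)
c=load('w6.png')
a,b=onz(c,163.5,185.4,16,True),onz(c,386.7,185.4,16,True)
d=a-b;yy=np.arctan2(-d[0],d[1]);ctr=(a+b)/2-35*np.array([np.cos(yy),np.sin(yy),0]);print(np.linalg.norm(d),np.degrees(yy),ctr)
y=np.radians(6.31);e=ctr-[453,124.3,0];print('centre rel TCP tool x,y',np.cos(y)*e[0]+np.sin(y)*e[1],np.sin(y)*e[0]-np.cos(y)*e[1])
```

```text
180 [184, 184, 184, 183, 155, 114, 113, 113, 104, 119, 231, 244, 239, 236, 235, 235, 236, 237, 238, 237, 238, 238, 239, 239, 239, 239, 238, 237]
230 [161, 159, 163, 160, 109, 109, 110, 108, 104, 117, 166, 169, 165, 161, 161, 162, 162, 164, 165, 164, 165, 165, 167, 167, 168, 168, 165, 163]
330 [161, 156, 160, 161, 114, 113, 115, 113, 105, 135, 250, 243, 238, 238, 237, 236, 237, 240, 240, 169, 159, 165, 166, 166, 168, 167, 165, 163]
370 [115, 116, 116, 117, 114, 112, 114, 113, 102, 114, 230, 243, 239, 237, 235, 235, 235, 237, 239, 238, 238, 238, 238, 238, 239, 238, 238, 236]
[212, 212, 211, 175, 177, 196, 196, 196, 198, 215, 229, 231, 230, 233, 240, 239, 239, 238, 238, 237] [238, 237, 236, 236, 237, 238, 219, 178, 177, 177, 177, 178, 179, 178, 178, 177, 168, 180]
t 15.0 tcp [530.3 -69.7 170.8] yaw 12.85 w 25.7 F [-0.9 -0.3 -5.1] 30.0
shift m [-0.0003  0.0016  0.0058] twist 0.15
118.97247258514194 6.411833093722657 [455.15597223 124.04319908  16.        ]
centre rel TCP tool x,y 2.114686469520785 0.49220330696265335
```

Emit:
{"op": "play_rows", "data": {"commands": [{"x": -0.002,"y": 0.001,"z": 0.01,"twist": 0.1},{"x": -0.0025,"y": 0.0013,"z": 0.02,"twist": 0.1},{"x": -0.0025,"y": 0.0013,"z": 0.03,"twist": 0.1},{"x": -0.0025,"y": 0.0013,"z": 0.036,"twist": 0.1},{"x": -0.0025,"y": 0.0013,"z": 0.04,"twist": 0.1},{"x": -0.0025,"y": 0.0013,"z": 0.04,"twist": 0.1},{"x": -0.0025,"y": 0.0013,"z": 0.04,"twist": 0.1},{"x": -0.0025,"y": 0.0013,"z": 0.04,"twist": 0.1}]}}

```text
time: 15.8
tool_pos: [528.5, -72.1, 131.1]
tcp_rot: [3.141, -0.001, 0.222]
contact_force: [-0.0, 0.5, -5.2]
grip_width: 25.8
finger_force: 30.0
```

Emit:
{"op": "play_rows", "data": {"commands": [{"x": 0,"y": 0,"z": 0.001,"twist": 0},{"x": 0,"y": 0,"z": 0.002,"twist": 0},{"x": 0,"y": 0,"z": 0.003,"twist": 0},{"x": 0,"y": 0,"z": 0.004,"twist": 0},{"x": 0,"y": 0,"z": 0.005,"twist": 0},{"x": 0,"y": 0,"z": 0.006,"twist": 0},{"x": 0,"y": 0,"z": 0.007,"twist": 0},{"x": 0,"y": 0,"z": 0.008,"twist": 0}]}}

```text
time: 16.6
tool_pos: [528.2, -72.1, 122.6]
tcp_rot: [3.141, -0.0, 0.222]
contact_force: [0.3, 0.2, -5.1]
grip_width: 25.8
finger_force: 30.0
```

Emit:
{"op": "play_rows", "data": {"commands": [{"x": 0,"y": -0.0006,"z": 0.0015,"twist": 0},{"x": 0,"y": -0.0006,"z": 0.003,"twist": 0},{"x": 0,"y": -0.0006,"z": 0.0045,"twist": 0},{"x": 0,"y": -0.0006,"z": 0.006,"twist": 0},{"x": 0,"y": -0.0006,"z": 0.0075,"twist": 0},{"x": 0,"y": -0.0006,"z": 0.009,"twist": 0},{"x": 0,"y": -0.0006,"z": 0.01,"twist": 0},{"x": 0,"y": -0.0006,"z": 0.01,"twist": 0}]}}

```text
time: 17.4
tool_pos: [528.0, -71.5, 112.5]
tcp_rot: [-3.142, 0.0, 0.222]
contact_force: [0.6, 0.4, -4.7]
grip_width: 25.6
finger_force: 30.0
```

Pegs are well in the holes with no contact; lower the last 3 mm.

Emit:
{"op": "play_rows", "data": {"commands": [{"x": 0,"y": 0,"z": 0.001,"twist": 0},{"x": 0,"y": 0,"z": 0.0015,"twist": 0},{"x": 0,"y": 0,"z": 0.002,"twist": 0},{"x": 0,"y": 0,"z": 0.0025,"twist": 0},{"x": 0,"y": 0,"z": 0.003,"twist": 0},{"x": 0,"y": 0,"z": 0.0035,"twist": 0},{"x": 0,"y": 0,"z": 0.0035,"twist": 0},{"x": 0,"y": 0,"z": 0.0035,"twist": 0}]}}

```text
time: 18.2
tool_pos: [528.1, -71.5, 109.7]
tcp_rot: [3.141, -0.0, 0.222]
contact_force: [-2.3, -0.4, 3.3]
grip_width: 25.5
finger_force: 30.0
```

Emit:
{"op": "play_rows", "data": {"commands": [{"x": 0,"y": 0,"z": 0,"twist": 0},{"x": 0,"y": 0,"z": 0,"twist": 0},{"x": 0,"y": 0,"z": 0,"twist": 0},{"x": 0,"y": 0,"z": 0,"twist": 0},{"x": 0,"y": 0,"z": 0,"twist": 0},{"x": 0,"y": 0,"z": 0,"twist": 0},{"x": 0,"y": 0,"z": 0,"twist": 0},{"x": 0,"y": 0,"z": 0,"twist": 0}], "jaw": 0.5}}

```text
time: 19.0
tool_pos: [528.1, -71.5, 109.2]
tcp_rot: [3.141, -0.0, 0.222]
contact_force: [0.7, -0.2, -0.4]
grip_width: 46.2
finger_force: 0.0
```

Emit:
{"op": "play_rows", "data": {"commands": [{"x": 0,"y": 0,"z": -0.02,"twist": 0},{"x": 0,"y": 0,"z": -0.05,"twist": 0},{"x": 0,"y": 0,"z": -0.09,"twist": 0},{"x": 0,"y": 0,"z": -0.13,"twist": 0},{"x": -0.02,"y": 0.01,"z": -0.16,"twist": 0},{"x": -0.05,"y": 0.04,"z": -0.16,"twist": 0},{"x": -0.07,"y": 0.07,"z": -0.16,"twist": 0},{"x": -0.07,"y": 0.1,"z": -0.16,"twist": 0}]}}

```text
time: 19.8
tool_pos: [480.0, -185.5, 270.0]
tcp_rot: [3.141, 0.0, 0.221]
contact_force: [-0.3, -0.9, 0.6]
grip_width: 46.0
finger_force: 0.0
```

Emit:
{"op": "play_rows", "data": {"commands": [{"x": 0,"y": 0.01,"z": 0,"twist": 0},{"x": 0,"y": 0.02,"z": 0,"twist": 0},{"x": 0,"y": 0.02,"z": 0,"twist": 0},{"x": 0,"y": 0.02,"z": 0,"twist": 0},{"x": 0,"y": 0.02,"z": 0,"twist": 0},{"x": 0,"y": 0.02,"z": 0,"twist": 0},{"x": 0,"y": 0.02,"z": 0,"twist": 0},{"x": 0,"y": 0.02,"z": 0,"twist": 0}], "jaw": 0}}

```text
time: 20.6
tool_pos: [486.2, -203.6, 269.3]
tcp_rot: [3.141, -0.0, 0.222]
contact_force: [-0.3, -0.4, 0.8]
grip_width: 91.9
finger_force: 0.0
```

Run:
```python
from h import *
c=snap('wrist','w8.png');go((549,-276,200),12.7)
```

```text
t 20.65 tcp [ 486.2 -203.7  269.3] yaw 12.73 w 92.0 F [-0.5 -0.6  0.3] 0.0
shift m [0.0453 0.0844 0.0693] twist 0.03
```

View pics/w8.png

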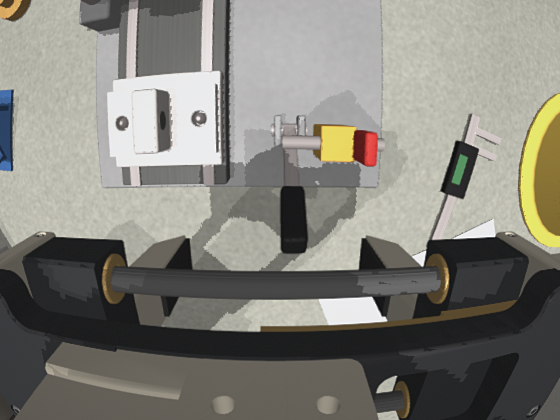

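Run:
```python
from h import *
def red(f):
    g=cv2.cvtColor(cv2.imread('pics/'+f),cv2.COLOR_BGR2HSV)
    m=cv2.inRange(g,(0,150,70),(8,255,255))|cv2.inRange(g,(172,150,70),(180,255,255));N,l,st,ct=cv2.connectedComponentsWithStats(m)
    i=max((i for i in range(1,N)),key=lambda i:st[i][4]*(st[i][0]>300));print(f,st[i]);ys,xs=np.where(l==i)
    print({int(v):(int(xs[ys==v].min()),int(xs[ys==v].max())) for v in np.unique(ys)})
    print([int(x) for x in g[147,340:390,2]]);return ct[i]
a,b=red('w1.png'),red('w8.png')
A,B=load('w1.png'),load('w8.png')
print(two(ray(A,*a,True),ray(B,*b,True)))
print(onz(B,*b,115,True))
```

```text
w1.png [445 153  28  31 666]
{153: (449, 451), 154: (447, 455), 155: (447, 459), 156: (447, 463), 157: (447, 468), 158: (447, 471), 159: (447, 472), 160: (446, 472), 161: (446, 472), 162: (446, 472), 163: (446, 472), 164: (446, 472), 165: (446, 472), 166: (446, 472), 167: (446, 471), 168: (446, 471), 169: (446, 471), 170: (446, 471), 171: (445, 471), 172: (445, 471), 173: (445, 471), 174: (445, 471), 175: (445, 471), 176: (447, 470), 177: (450, 470), 178: (452, 470), 179: (454, 470), 180: (457, 470), 181: (459, 470), 182: (462, 470), 183: (463, 469)}
[170, 169, 170, 169, 170, 169, 169, 169, 170, 170, 171, 170, 170, 169, 168, 168, 167, 167, 167, 168, 169, 167, 166, 166, 169, 164, 122, 98, 68, 69, 124, 212, 186, 108, 60, 104, 157, 183, 173, 169, 154, 129, 138, 146, 145, 145, 148, 149, 147, 147]
w8.png [353 131  25  35 725]
{131: (355, 365), 132: (355, 371), 133: (355, 375), 134: (355, 376), 135: (355, 376), 136: (354, 376), 137: (354, 376), 138: (354, 377), 139: (354, 376), 140: (354, 376), 141: (354, 376), 142: (354, 376), 143: (354, 376), 144: (354, 376), 145: (354, 376), 146: (354, 376), 147: (354, 376), 148: (354, 376), 149: (354, 376), 150: (354, 376), 151: (354, 376), 152: (354, 376), 153: (354, 376), 154: (354, 376), 155: (354, 376), 156: (353, 375), 157: (354, 375), 158: (355, 375), 159: (355, 375), 160: (358, 375), 161: (359, 375), 162: (361, 375), 163: (363, 375), 164: (364, 375), 165: (366, 374)}
[234, 234, 233, 233, 233, 233, 233, 233, 233, 234, 235, 238, 210, 122, 81, 83, 85, 84, 85, 86, 86, 85, 86, 88, 116, 170, 206, 225, 231, 230, 230, 230, 229, 228, 228, 222, 203, 154, 180, 182, 183, 182, 183, 184, 177, 167, 166, 167, 171, 173]
(array([ 549.37429053, -274.38702417,  111.79594349]), np.float64(0.5202362474748546))
[ 549.19346783 -273.46052848  115.        ]
```

Emit:
{"op": "play_rows", "data": {"commands": [{"x": 0.02,"y": 0.04,"z": 0,"twist": 0},{"x": 0.045,"y": 0.084,"z": 0.02,"twist": 0},{"x": 0.045,"y": 0.084,"z": 0.06,"twist": 0},{"x": 0.045,"y": 0.084,"z": 0.09,"twist": 0},{"x": 0.045,"y": 0.084,"z": 0.11,"twist": 0},{"x": 0.045,"y": 0.084,"z": 0.13,"twist": 0},{"x": 0.045,"y": 0.084,"z": 0.13,"twist": 0},{"x": 0.045,"y": 0.084,"z": 0.13,"twist": 0}], "jaw": 0.5}}

```text
time: 21.45
tool_pos: [548.7, -276.0, 139.5]
tcp_rot: [3.142, 0.0, 0.222]
contact_force: [0.1, -0.5, 0.4]
grip_width: 46.1
finger_force: 0.0
```

Run:
```python
from h import *
c=snap('wrist','w9.png');go((549,-275,114),12.7)
g=cv2.cvtColor(cv2.imread('pics/w9.png'),cv2.COLOR_BGR2HSV)
m=cv2.inRange(g,(0,150,70),(8,255,255))|cv2.inRange(g,(172,150,70),(180,255,255));N,l,st,ct=cv2.connectedComponentsWithStats(m)
for i in range(1,N):
    if st[i][4]>100:
        print(st[i],ct[i].round(1),onz(c,*ct[i],120,True).round(1));ys,xs=np.where(l==i)
        for v in np.unique(ys)[::4]:
            k=xs[ys==v];print(v,k.min(),k.max(),[onz(c,k.min(),v,128,True).round(0).tolist()[:2],onz(c,k.max(),v,128,True).round(0).tolist()[:2]])
```

```text
t 21.5 tcp [ 549.1 -276.3  140.3] yaw 12.71 w 46.1 F [ 0.6 -0.1  0.5] 0.0
shift m [ 0.0002 -0.0013  0.0263] twist 0.01
[ 258  214   24   57 1263] [269.7 243.6] [ 556.8 -271.9  120. ]
214 266 274 [[574.0, -266.0], [575.0, -270.0]]
218 262 279 [[572.0, -265.0], [574.0, -273.0]]
222 261 280 [[570.0, -265.0], [572.0, -274.0]]
226 260 280 [[568.0, -265.0], [570.0, -274.0]]
230 260 280 [[566.0, -265.0], [568.0, -275.0]]
234 259 280 [[564.0, -265.0], [566.0, -275.0]]
238 259 281 [[562.0, -266.0], [564.0, -276.0]]
242 258 281 [[560.0, -266.0], [562.0, -276.0]]
246 258 281 [[558.0, -266.0], [560.0, -277.0]]
250 258 281 [[555.0, -267.0], [558.0, -277.0]]
254 258 281 [[553.0, -267.0], [556.0, -278.0]]
258 258 281 [[551.0, -267.0], [554.0, -278.0]]
262 258 281 [[549.0, -268.0], [552.0, -279.0]]
266 258 281 [[547.0, -268.0], [550.0, -279.0]]
270 259 281 [[545.0, -269.0], [547.0, -280.0]]
```

Emit:
{"op": "play_rows", "data": {"commands": [{"x": 0,"y": -0.002,"z": 0.01,"twist": 0},{"x": 0,"y": -0.002,"z": 0.02,"twist": 0},{"x": 0,"y": -0.002,"z": 0.026,"twist": 0},{"x": 0,"y": -0.002,"z": 0.026,"twist": 0},{"x": 0,"y": -0.002,"z": 0.026,"twist": 0},{"x": 0,"y": -0.002,"z": 0.026,"twist": 0},{"x": 0,"y": -0.002,"z": 0.026,"twist": 0},{"x": 0,"y": -0.002,"z": 0.026,"twist": 0}]}}

```text
time: 22.3
tool_pos: [548.3, -274.1, 113.5]
tcp_rot: [3.141, -0.0, 0.222]
contact_force: [-0.5, 0.4, 0.5]
grip_width: 46.0
finger_force: 0.0
```

Emit:
{"op": "play_rows", "data": {"commands": [{"x": 0,"y": 0,"z": 0,"twist": 0},{"x": 0,"y": 0,"z": 0,"twist": 0},{"x": 0,"y": 0,"z": 0,"twist": 0},{"x": 0,"y": 0,"z": 0,"twist": 0},{"x": 0,"y": 0,"z": 0,"twist": 0},{"x": 0,"y": 0,"z": 0,"twist": 0},{"x": 0,"y": 0,"z": 0,"twist": 0},{"x": 0,"y": 0,"z": 0,"twist": 0}], "jaw": 1}}

```text
time: 23.1
tool_pos: [548.1, -274.0, 113.2]
tcp_rot: [-3.142, 0.0, 0.222]
contact_force: [0.4, 0.4, 0.5]
grip_width: 11.5
finger_force: 30.0
```

Pinched on 12 mm. Draw out along gauge -y (tool +y).

Emit:
{"op": "play_rows", "data": {"commands": [{"x": 0,"y": 0.006,"z": 0,"twist": 0},{"x": 0,"y": 0.012,"z": 0,"twist": 0},{"x": 0,"y": 0.018,"z": 0,"twist": 0},{"x": 0,"y": 0.024,"z": 0,"twist": 0},{"x": 0,"y": 0.03,"z": 0,"twist": 0},{"x": 0,"y": 0.034,"z": 0,"twist": 0},{"x": 0,"y": 0.035,"z": 0,"twist": 0},{"x": 0,"y": 0.035,"z": 0,"twist": 0}]}}

```text
time: 23.9
tool_pos: [554.4, -302.0, 113.1]
tcp_rot: [-3.129, 0.003, 0.223]
contact_force: [-7.8, 25.4, 12.6]
grip_width: 11.7
finger_force: 30.0
```

Emit:
{"op": "play_rows", "data": {"commands": [{"x": 0,"y": 0.0005,"z": 0,"twist": 0},{"x": 0,"y": 0.001,"z": 0,"twist": 0},{"x": 0,"y": 0.001,"z": 0,"twist": 0},{"x": 0,"y": 0.001,"z": 0,"twist": 0},{"x": 0,"y": 0.001,"z": 0,"twist": 0},{"x": 0,"y": 0.001,"z": 0,"twist": 0},{"x": 0,"y": 0.001,"z": 0,"twist": 0},{"x": 0,"y": 0.001,"z": 0,"twist": 0}]}}

```text
time: 24.7
tool_pos: [554.4, -302.0, 113.1]
tcp_rot: [-3.128, 0.004, 0.223]
contact_force: [-9.4, 29.1, 15.3]
grip_width: 12.0
finger_force: 30.0
```

Emit:
{"op": "play_rows", "data": {"commands": [{"x": 0,"y": -0.002,"z": 0,"twist": 0},{"x": 0,"y": -0.004,"z": 0,"twist": 0},{"x": 0,"y": -0.006,"z": 0,"twist": 0},{"x": 0,"y": -0.006,"z": 0,"twist": 0},{"x": 0,"y": -0.006,"z": 0,"twist": 0},{"x": 0,"y": -0.006,"z": 0,"twist": 0},{"x": 0,"y": -0.006,"z": 0,"twist": 0},{"x": 0,"y": -0.006,"z": 0,"twist": 0}]}}

```text
time: 25.5
tool_pos: [554.3, -301.6, 113.2]
tcp_rot: [-3.138, 0.001, 0.222]
contact_force: [-3.8, 9.3, 5.6]
grip_width: 11.6
finger_force: 30.0
```

Emit:
{"op": "play_rows", "data": {"commands": [{"x": 0,"y": 0,"z": 0,"twist": 0},{"x": 0,"y": 0,"z": 0,"twist": 0},{"x": 0,"y": 0,"z": 0,"twist": 0},{"x": 0,"y": 0,"z": 0,"twist": 0},{"x": 0,"y": 0,"z": 0,"twist": 0},{"x": 0,"y": 0,"z": 0,"twist": 0},{"x": 0,"y": 0,"z": 0,"twist": 0},{"x": 0,"y": 0,"z": 0,"twist": 0}], "jaw": 0.6}}

```text
time: 26.3
tool_pos: [554.7, -303.3, 113.2]
tcp_rot: [3.141, 0.0, 0.222]
contact_force: [1.0, -0.2, 0.4]
grip_width: 36.8
finger_force: 0.0
```

Emit:
{"op": "play_rows", "data": {"commands": [{"x": 0,"y": 0,"z": -0.026,"twist": 0},{"x": 0,"y": 0,"z": -0.026,"twist": 0},{"x": 0,"y": 0,"z": -0.026,"twist": 0},{"x": 0,"y": 0,"z": -0.026,"twist": 0},{"x": 0,"y": 0,"z": -0.026,"twist": 0},{"x": 0,"y": 0,"z": -0.026,"twist": 0},{"x": 0,"y": 0,"z": -0.026,"twist": 0},{"x": 0,"y": 0,"z": -0.026,"twist": 0}]}}

```text
time: 27.1
tool_pos: [554.7, -303.3, 139.0]
tcp_rot: [-3.141, 0.0, 0.222]
contact_force: [0.9, -0.4, 0.2]
grip_width: 37.0
finger_force: 0.0
```

Run:
```python
from h import *
def red(f):
    g=cv2.cvtColor(cv2.imread('pics/'+f),cv2.COLOR_BGR2HSV);c=load(f)
    m=cv2.inRange(g,(0,150,70),(8,255,255))|cv2.inRange(g,(172,150,70),(180,255,255));N,l,st,ct=cv2.connectedComponentsWithStats(m)
    i=1+np.argmax(st[1:,4]);ys,xs=np.where(l==i);print(f,st[i]);
    for v in(234,246,258):
        k=xs[ys==v];u=(k.min()+k.max())/2;print(v,k.min(),k.max(),onz(c,u,v,125,True).round(1))
    m=cv2.inRange(g,(20,150,70),(32,255,255));N,l,st,ct=cv2.connectedComponentsWithStats(m)
    print('yel',[st[j].tolist() for j in range(1,N) if st[j][4]>100])
snap('wrist','w10.png');go((549,-275,114),12.7)
red('w9.png');red('w10.png')
```

```text
t 27.15 tcp [ 554.7 -303.3  139.1] yaw 12.71 w 36.8 F [-0.   0.8 -0.6] 0.0
shift m [ 0.0006 -0.0288  0.0251] twist 0.01
w9.png [ 258  214   24   57 1263]
234 259 280 [ 563.7 -270.4  125. ]
246 258 281 [ 557.6 -271.7  125. ]
258 258 281 [ 551.2 -273.1  125. ]
yel [[531, 150, 29, 93, 260], [214, 184, 56, 29, 755], [548, 200, 12, 53, 383]]
w10.png [ 259  215   25   56 1239]
234 261 282 [ 570.1 -298.5  125. ]
246 259 283 [ 563.9 -299.6  125. ]
258 260 282 [ 557.6 -301.   125. ]
yel [[516, 128, 44, 106, 305], [535, 167, 25, 86, 1352], [169, 184, 67, 39, 898], [201, 214, 14, 28, 102]]
```

Emit:
{"op": "play_rows", "data": {"commands": [{"x": 0,"y": 0,"z": -0.03,"twist": 0},{"x": 0,"y": -0.02,"z": -0.03,"twist": 0},{"x": 0,"y": -0.034,"z": -0.03,"twist": 0},{"x": 0,"y": -0.034,"z": -0.03,"twist": 0},{"x": 0,"y": -0.034,"z": -0.03,"twist": 0},{"x": 0,"y": -0.034,"z": -0.01,"twist": 0},{"x": 0,"y": -0.034,"z": 0.012,"twist": 0},{"x": 0,"y": -0.034,"z": 0.012,"twist": 0}], "jaw": 1}}

```text
time: 27.95
tool_pos: [545.6, -269.7, 123.8]
tcp_rot: [-3.137, 0.005, 0.221]
contact_force: [0.4, -0.2, -0.6]
grip_width: 0.4
finger_force: 0.0
```

Emit:
{"op": "play_rows", "data": {"commands": [{"x": 0,"y": 0.002,"z": 0,"twist": 0},{"x": 0,"y": 0.004,"z": 0,"twist": 0},{"x": 0,"y": 0.006,"z": 0,"twist": 0},{"x": 0,"y": 0.008,"z": 0,"twist": 0},{"x": 0,"y": 0.009,"z": 0,"twist": 0},{"x": 0,"y": 0.01,"z": 0,"twist": 0},{"x": 0,"y": 0.01,"z": 0,"twist": 0},{"x": 0,"y": 0.01,"z": 0,"twist": 0}]}}

```text
time: 28.75
tool_pos: [549.4, -278.1, 128.2]
tcp_rot: [-3.139, -0.0, 0.222]
contact_force: [-1.8, 8.7, 5.8]
grip_width: 0.2
finger_force: 4.5
```

Emit:
{"op": "play_rows", "data": {"commands": [{"x": 0,"y": 0.002,"z": 0,"twist": 0},{"x": 0,"y": 0.003,"z": 0,"twist": 0},{"x": 0,"y": 0.004,"z": 0,"twist": 0},{"x": 0,"y": 0.004,"z": 0,"twist": 0},{"x": 0,"y": 0.004,"z": 0,"twist": 0},{"x": 0,"y": 0.004,"z": 0,"twist": 0},{"x": 0,"y": 0.004,"z": 0,"twist": 0},{"x": 0,"y": 0.004,"z": 0,"twist": 0}]}}

```text
time: 29.55
tool_pos: [549.5, -278.6, 128.2]
tcp_rot: [-3.133, 0.001, 0.223]
contact_force: [-5.4, 20.0, 12.9]
grip_width: 0.2
finger_force: 11.1
```

Run:
```python
from h import *
c=snap('top','t11.png')
for f in('top0.png','t11.png'):
    g=cv2.cvtColor(cv2.imread('pics/'+f),cv2.COLOR_BGR2HSV)
    for lo,hi in(((0,150,70),(6,255,255)),((20,150,70),(30,255,255))):
        m=cv2.inRange(g,lo,hi);N,l,st,ct=cv2.connectedComponentsWithStats(m)
        print(f,[(st[i].tolist(),ct[i].round(1).tolist()) for i in range(1,N) if st[i][4]>8 and 340<st[i][0]<440])
    print(c['eye'])
```

```text
top0.png [([389, 157, 8, 12, 60], [392.8, 162.2])]
top0.png [([372, 160, 18, 17, 206], [380.5, 167.6])]
[ 379.90287873  -10.07115586 1062.57044569]
t11.png []
t11.png []
[ 379.90287873  -10.07115586 1062.57044569]
```

Emit:
{"op": "play_rows", "data": {"commands": [{"x": 0,"y": -0.01,"z": 0,"twist": 0},{"x": 0,"y": -0.016,"z": 0,"twist": 0},{"x": 0,"y": -0.016,"z": -0.03,"twist": 0},{"x": 0,"y": -0.016,"z": -0.07,"twist": 0},{"x": 0,"y": -0.016,"z": -0.1,"twist": 0},{"x": 0,"y": -0.016,"z": -0.1,"twist": 0},{"x": 0,"y": -0.016,"z": -0.1,"twist": 0},{"x": 0,"y": -0.016,"z": -0.1,"twist": 0}]}}

```text
time: 30.4
tool_pos: [546.2, -268.0, 225.8]
tcp_rot: [-3.14, 0.002, 0.222]
contact_force: [0.8, -0.3, -1.1]
grip_width: 0.1
finger_force: 0.0
```

Run:
```python
from h import *
c=load('w8.png');g=cv2.cvtColor(cv2.imread('pics/w8.png'),cv2.COLOR_BGR2GRAY)
m=(g<60).astype(np.uint8);N,l,st,ct=cv2.connectedComponentsWithStats(m);i=l[215,293];print(st[i],ct[i])
n=np.array([530.3,-71.3,64]);Y=np.radians(12.7);G=np.array([[np.cos(Y),np.sin(Y),0],[-np.sin(Y),np.cos(Y),0],[0,0,1]])
for u,v,z in((292,188,110),(293,220,134),(293,250,159)):print((G@(onz(c,u,v,z,True)-n)).round(1))
snap('wrist','w12.png')
for xg,yg in((-150,-135),):print(n+G.T@np.array([xg,yg,0]))
go(n+G.T@np.array([-150,-135,136]),12.7)
```

```text
[ 280  186   28   68 1679] [292.97081596 219.82132222]
[ -65.6 -135.4   46. ]
[ -88.7 -135.4   70. ]
[-106.3 -134.5   95. ]
[ 413.649056   -235.97409409   64.        ]
t 30.45 tcp [ 546.2 -267.9  225.6] yaw 12.7 w 0.1 F [ 0.   0.2 -0.5] 0.0
shift m [-0.1223 -0.0603  0.0256] twist -0.0
```

Emit:
{"op": "play_rows", "data": {"commands": [{"x": -0.04,"y": -0.02,"z": 0,"twist": 0},{"x": -0.08,"y": -0.04,"z": 0,"twist": 0},{"x": -0.125,"y": -0.06,"z": 0,"twist": 0},{"x": -0.125,"y": -0.06,"z": 0,"twist": 0},{"x": -0.125,"y": -0.06,"z": 0.02,"twist": 0},{"x": -0.125,"y": -0.06,"z": 0.045,"twist": 0},{"x": -0.125,"y": -0.06,"z": 0.067,"twist": 0},{"x": -0.125,"y": -0.06,"z": 0.067,"twist": 0}], "jaw": 1}}

```text
time: 31.25
tool_pos: [410.3, -236.0, 157.1]
tcp_rot: [-3.136, 0.004, 0.222]
contact_force: [-0.2, -0.2, -0.2]
grip_width: 0.7
finger_force: 0.0
```

Emit:
{"op": "play_rows", "data": {"commands": [{"x": 0.01,"y": 0,"z": 0,"twist": 0},{"x": 0.02,"y": 0,"z": 0,"twist": 0},{"x": 0.03,"y": 0,"z": 0,"twist": 0},{"x": 0.036,"y": 0,"z": 0,"twist": 0},{"x": 0.042,"y": 0,"z": 0,"twist": 0},{"x": 0.048,"y": 0,"z": 0,"twist": 0},{"x": 0.054,"y": 0,"z": 0,"twist": 0},{"x": 0.06,"y": 0,"z": 0,"twist": 0}]}}

```text
time: 32.05
tool_pos: [471.0, -223.9, 160.7]
tcp_rot: [3.141, -0.0, 0.222]
contact_force: [-3.0, -0.7, 1.8]
grip_width: 0.4
finger_force: 1.7
```

Emit:
{"op": "play_rows", "data": {"commands": [{"x": 0.01,"y": 0,"z": 0,"twist": 0},{"x": 0.02,"y": 0,"z": 0,"twist": 0},{"x": 0.03,"y": 0,"z": 0,"twist": 0},{"x": 0.04,"y": 0,"z": 0,"twist": 0},{"x": 0.05,"y": 0,"z": 0,"twist": 0},{"x": 0.06,"y": 0,"z": 0,"twist": 0},{"x": 0.07,"y": 0,"z": 0,"twist": 0},{"x": 0.075,"y": 0,"z": 0,"twist": 0}]}}

```text
time: 32.85
tool_pos: [544.5, -207.1, 160.0]
tcp_rot: [3.142, -0.001, 0.222]
contact_force: [-3.8, -1.0, -0.7]
grip_width: 0.7
finger_force: 1.7
```

Emit:
{"op": "play_rows", "data": {"commands": [{"x": 0.005,"y": 0,"z": 0,"twist": 0},{"x": 0.01,"y": 0,"z": 0,"twist": 0},{"x": 0.015,"y": 0,"z": 0,"twist": 0},{"x": 0.02,"y": 0,"z": 0,"twist": 0},{"x": 0.025,"y": 0,"z": 0,"twist": 0},{"x": 0.028,"y": 0,"z": 0,"twist": 0},{"x": 0.028,"y": 0,"z": 0,"twist": 0},{"x": 0.028,"y": 0,"z": 0,"twist": 0}]}}

```text
time: 33.65
tool_pos: [570.9, -201.2, 160.3]
tcp_rot: [3.141, -0.001, 0.222]
contact_force: [-0.0, -0.1, -0.1]
grip_width: 0.2
finger_force: 0.0
```

Emit:
{"op": "play_rows", "data": {"commands": [{"x": 0.002,"y": 0,"z": 0,"twist": 0},{"x": 0.004,"y": 0,"z": 0,"twist": 0},{"x": 0.006,"y": 0,"z": 0,"twist": 0},{"x": 0.008,"y": 0,"z": 0,"twist": 0},{"x": 0.01,"y": 0,"z": 0,"twist": 0},{"x": 0.011,"y": 0,"z": 0,"twist": 0},{"x": 0.011,"y": 0,"z": 0,"twist": 0},{"x": 0.011,"y": 0,"z": 0,"twist": 0}]}}

```text
time: 34.45
tool_pos: [579.7, -199.2, 159.8]
tcp_rot: [-3.141, 0.004, 0.222]
contact_force: [-7.9, -2.7, 1.5]
grip_width: 0.2
finger_force: 3.9
```

Emit:
{"op": "play_rows", "data": {"commands": [{"x": 0.001,"y": 0,"z": 0,"twist": 0},{"x": 0.002,"y": 0,"z": 0,"twist": 0},{"x": 0.003,"y": 0,"z": 0,"twist": 0},{"x": 0.003,"y": 0,"z": 0,"twist": 0},{"x": 0.003,"y": 0,"z": 0,"twist": 0},{"x": 0.003,"y": 0,"z": 0,"twist": 0},{"x": 0.003,"y": 0,"z": 0,"twist": 0},{"x": 0.003,"y": 0,"z": 0,"twist": 0}]}}

```text
time: 35.25
tool_pos: [580.4, -199.1, 159.6]
tcp_rot: [-3.14, 0.01, 0.222]
contact_force: [-16.9, -4.4, 5.8]
grip_width: 0.4
finger_force: 8.6
```

Emit:
{"op": "play_rows", "data": {"commands": [{"x": -0.01,"y": 0,"z": 0,"twist": 0},{"x": -0.03,"y": 0,"z": 0,"twist": 0},{"x": -0.06,"y": 0,"z": -0.02,"twist": 0},{"x": -0.1,"y": 0,"z": -0.06,"twist": 0},{"x": -0.13,"y": 0,"z": -0.1,"twist": 0},{"x": -0.15,"y": 0,"z": -0.11,"twist": 0},{"x": -0.15,"y": 0,"z": -0.11,"twist": 0},{"x": -0.15,"y": 0,"z": -0.11,"twist": 0}]}}

```text
time: 36.05
tool_pos: [438.3, -231.3, 270.6]
tcp_rot: [3.14, -0.002, 0.221]
contact_force: [-0.7, -0.1, 0.3]
grip_width: 0.8
finger_force: 0.0
```

Run:
```python
from h import *
n=np.array([530.3,-71.3,64]);Y=np.radians(12.7);G=np.array([[np.cos(Y),np.sin(Y),0],[-np.sin(Y),np.cos(Y),0],[0,0,1]])
w=snap('wrist','w13.png');t=snap('top','t13.png')
go((430,-200,250),12.7)
def blobs(f,lo,hi,amin=60):
    g=cv2.cvtColor(cv2.imread('pics/'+f),cv2.COLOR_BGR2HSV);N,l,st,ct=cv2.connectedComponentsWithStats(cv2.inRange(g,lo,hi))
    return [(st[i].tolist(),ct[i].round(1)) for i in range(1,N) if st[i][4]>amin]
for s,q in blobs('w13.png',(0,150,70),(8,255,255)):print('red',s,q,(G@(onz(w,*q,112,True)-n)).round(1))
for s,q in blobs('t13.png',(0,150,70),(8,255,255),15):print('red top',s,q,(G@(onz(t,*q,120)-n)).round(1))
for s,q in blobs('w13.png',(0,0,0),(180,255,55),300):print('blk',s,q,(G@(onz(w,*q,140,True)-n)).round(1))
for s,q in blobs('w13.png',(0,0,190),(180,30,255),500):print('wht',s,q,(G@(onz(w,*q,64,True)-n)).round(1))
# predicted: lever end, nest after travel
for P in((45,-135,76),(120,0,0),(163-43,43,18),(120,-43,18)):print(P,proj(w,n+G.T@np.array(P,float),True).round(0))
```

```text
t 36.15 tcp [ 438.5 -230.8  269.3] yaw 12.73 w 0.6 F [ 0.5 -0.1  0.2] 0.0
shift m [-0.0015 -0.0319  0.0193] twist 0.03
red [366, 73, 25, 34, 756] [378.7  90.2] [ -25.5 -230.9   48. ]
red top [55, 132, 10, 25, 229] [ 59.4 144.4] [200.4 571.6  56. ]
red top [400, 154, 8, 9, 45] [403.8 157.8] [ -21.8 -231.5   56. ]
blk [210, 0, 6, 137, 495] [212.4  66.9] [-10.9 -85.7  76. ]
blk [260, 0, 27, 32, 792] [273.6  14.9] [  32.5 -135.1   76. ]
blk [434, 101, 36, 59, 1016] [451.8 130.6] [ -57.6 -294.    76. ]
blk [36, 242, 232, 84, 8837] [209.7 282.7] [-201.9  -75.4   76. ]
blk [284, 242, 232, 79, 7437] [336.5 280. ] [-198.8 -193.6   76. ]
blk [0, 268, 560, 135, 18904] [288.5 335. ] [-262.5 -150.1   76. ]
blk [445, 334, 115, 86, 3876] [512.3 388.7] [-422.6 -505.2   76. ]
wht [102, 0, 104, 22, 1008] [151.6   8. ] [76.  -1.1  0. ]
wht [368, 0, 69, 132, 2946] [395.5  55.2] [  19.8 -266.    -0. ]
wht [128, 13, 175, 132, 3711] [222.6 105.9] [-40.8 -81.9   0. ]
wht [114, 23, 11, 121, 989] [118.7  83. ] [-7.1 37.4  0. ]
wht [456, 74, 39, 59, 684] [473.9 100.2] [ -19.8 -369.8    0. ]
wht [322, 77, 238, 191, 16062] [444.  202.3] [-144.1 -337.8    0. ]
wht [0, 78, 249, 177, 12837] [112.8 181.3] [-119.2   52.     0. ]
wht [404, 287, 79, 37, 1948] [444.1 304.3] [-288.7 -368.3    0. ]
(45, -135, 76) [274.   1.]
(120, 0, 0) [153. -26.]
(120, 43, 18) [113. -25.]
(120, -43, 18) [186. -38.]
```

Run:
```python
from h import *
n=np.array([530.3,-71.3,64]);Y=np.radians(12.7);G=np.array([[np.cos(Y),np.sin(Y),0],[-np.sin(Y),np.cos(Y),0],[0,0,1]])
w=load('w13.png');print('carriage near edge',[(G@(onz(w,u,v,64,True)-n)).round(1) for u,v in((105,21),(150,21),(200,21))])
t=load('t13.png');g=cv2.cvtColor(cv2.imread('pics/t13.png'),cv2.COLOR_BGR2GRAY)
q=proj(t,n+G.T@np.array([45.5,-135,76]));print(q)
x,y=q.astype(int);N,l,st,ct=cv2.connectedComponentsWithStats((g<60).astype(np.uint8))
for i in range(1,N):
    if st[i][4]>30 and np.hypot(*(ct[i]-q))<40:print(st[i],ct[i],(G@(onz(t,*ct[i],140)-n)).round(1))
for u in(115,150,195):print(cv2.cvtColor(cv2.imread('pics/w13.png'),cv2.COLOR_BGR2GRAY)[8:36,u].tolist())
```

```text
carriage near edge [array([70.1, 57.9,  0. ]), array([60.4,  0.1,  0. ]), array([ 53.7, -57.1,   0. ])]
[360.11279537 138.17941518]
[355 127  11  24 203] [359.95073892 138.06403941] [  45.9 -134.7   76. ]
[154, 203, 232, 230, 227, 226, 228, 230, 230, 233, 226, 159, 84, 80, 78, 86, 123, 144, 145, 157, 148, 159, 165, 178, 175, 171, 178, 188]
[230, 230, 231, 234, 230, 167, 88, 83, 84, 63, 69, 89, 110, 109, 110, 109, 109, 109, 109, 110, 110, 111, 111, 109, 111, 111, 112, 111]
[119, 86, 84, 96, 145, 221, 221, 218, 218, 219, 219, 219, 219, 220, 220, 220, 221, 222, 223, 223, 223, 223, 223, 223, 224, 224, 225, 226]
```

The handle is exactly at its fully-over position and the carriage is in.

```bash
python3 -c "
from plant import bot
print(bot.close_job())"
```

```text
the job is handed in; nothing more can be done
None
```

The housing sits on the carriage pegs, the catch is drawn out to its stop and the lever is fully over. The job was handed in at about 36 s; it gave no pass or fail verdict.

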